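Ring the counter bell and hold up the finished order

ROBOT

A 7-joint arm with a two-finger parallel gripper is mounted at the origin on the work surface. World frame = base frame: x ahead of the robot, y to its left, z up, the work surface at z = 0. Lengths are in m, angles in rad, forces in N, time in s.
With the tool pointing down it reaches from about 0.4 to 0.9 m from the base axis. Payload 5.5 kg.
Tool frame: the origin (TCP) lies on the centre line of the jaws, within the pads' length; the fingertips stand 8 mm ahead of it and the grasp point (between the pads) lies 11 mm behind it (manip.tip_extent is the distance from the TCP to the fingertips, in m); z points along the fingers, x is the direction in which the jaws open and shut, and the axes are right-handed (so a half turn about z gives the same grasp; the last joint's range is limited). The gripper opens to 85 mm and grips with 20 to 120 N. Pads are 22 mm wide; open, the fingers measure 114 mm over their backs; the gripper's body (76 mm by 85 mm) begins 54 mm behind the grasp point. The pads swing forward as they close: fully open they stand 13 mm farther back than shut.
Start: joints at [-0.981, 0.501, -0.427, 1.55, 0.221, 1.138, -0.21], TCP at [0.209, 0.616, 0.239] pointing down, gripper open.
Joint ranges: [-2.88, 2.88], [-0.31, 2.03], [-1.54, 1.56], [0.2, 2.42], [-1.41, 4.55], [0.19, 2.02], [-2.57, 2.57]. Speed limits (rad/s): [2.57, 2.57, 3.14, 3.14, 3.14, 3.14, 3.14].

INTERFACE

Orientations are given as a unit quaternion [x, y, z, w].
In Python, from workcell import manip gives the robot as it stands.
- The arm moves only by the tool apply_moves, never from a script. Its argument "steps" is a list of rows, each an object with "delta_rot": the turn, a rotation vector about the tool's x, y, z in degrees, a list of three; "dp": the shift along the tool's x, y, z in mm, a list of three; "fingers": the opening in per cent of the stroke, from 0 (shut) to 100 (fully open). In form: [{"delta_rot": [ax, ay, az], "dp": [dx, dy, dz], "fingers": fingers}, ...]. A call has 1 to 12 rows; each row is the pose to reach, as a shift and turn from the pose commanded when the call began, along the tool's axes at that moment; what a row does not reach only later rows make up. A row lasts 1/12 s, in which the tool goes at most 41.7 mm and 7.16 degrees, less where a joint would pass 70% of its speed; a pose out of reach is approached as far as the arm can. A call with a gripper value outside its range is refused whole. The fingers move at their own pace and stop on an object; "newtons" is the grip in N (left out, the last holds). Time passes only in rows, so rows that repeat a pose let the fingers close. It gives the time, the measured TCP pose, the force and the opening at its end, in the units of the state.
- manip.get_state(): the state, without advancing time (a new reading comes with each control period).
- manip.get_image(name): name is "scene" or "top" or "wrist"; returns a dict with "color" (400x640x3 uint8, red, green, blue), "depth" (400x640 float32, m along the optical axis (not along the pixel's ray), 0 where there is no reading), "vfov" (degrees; the focal length in pixels is half the picture's height over the tangent of half this angle, whatever the lens; pixels are square), "cx", "cy" (the principal point, pixels), "extrinsics" (4x4, takes a point from camera to world coordinates); the wrist camera has in their place "mount" (4x4, takes a point from camera to tool coordinates, whose origin is the TCP and whose axes are the tool frame's). Camera axes: x right, y up, looking along -z (the intrinsics and any distortion apply to the point x, -y, -z); pixel columns grow to the right and rows downward; lengths in m; the calibration is good to about 2 mm. The wrist camera is an equidistant fisheye: a pixel r from the principal point sees the ray r / f radians off the axis. A picture is of the moment at which its call begins: read the wrist's pose just before it.
- manip.sign_off(): hands the job in, once; it reports no verdict.
Trained networks look in a picture, given as the dict that the camera call returned (one of the last four; its "shot" number tells which), for a name from the list of things; names that differ only in an ending like _2 or _b are one class to them, and where a whole thing is asked for, a point or a joint stands for the part that bears it (a point fixed in the world has none). Each returns a list of dicts, best first, with "p" (0 to 1); they miss things now and then, are a little off and sometimes report something else, mostly with a low value. They report only what shows in the picture. A call takes as long as a camera call. They do not tell look-alikes from the thing itself.
- manip.spot_in(name, picture): "bbox" ([left, top, right, bottom] in pixels, round what is visible of it).
The state is a dict: "t": time; "joint_pos": joint angles; "qvel": joint speeds; "tau": joint torques, N m; "eef_pos": TCP position; "tcp_rot": TCP orientation; "wrist_force": force on the tool from outside, world axes, zero at the start; "torque": the same for the moment, N m; "finger_gap": finger opening in m.
Only numpy, scipy, OpenCV 4.12 (cv2) and the standard library are available. Lean on these libraries where they do the work, as an engineer would, in place of code of your own. Each camera call takes 0.05 s, during which the arm holds its last target.

TASK

The customer's order, two paint tins in a plywood carrier, stands on the counter scale. Ring the desk bell by pressing its plunger right down to the stop and let it spring back, and only then take the carrier by its handle bar, lift it level and straight up until it hangs about 10 cm above the weighing plate, with both tins still standing in it, and keep it there, level and steady: the program finishes while holding it up for the customer. Leave the other things on the counter where they are.

Things in the scene. Friction and masses are not known exactly. Their poses are not given: they have to be found in the camera images.
- scale: flat counter scale, fixed to the counter: grey case with a flat square steel weighing plate on top, 220 x 220 mm, plate top 60 mm above the counter. Origin on the counter under its middle, z up. It may be on the left or the right of the robot, turned a little
- carrier: plywood tin carrier, loose on the weighing plate, with two tins in it: base 90 mm (its x) by 180 mm (its y), two pockets along y (centres 41 mm off the middle, walls 36 mm high), an upright board at each end (inner faces 80 mm off the middle, 166 mm high), a handle bar along y between them. Origin: centre of its underside, z up. 0.3 kg, 0.76 kg with tins, each mass up to a fifth more or less
- handle (a point): middle of the carrier's handle bar, 150 mm above the carrier's underside; axes as the carrier's. The bar is 16 mm thick (x), 26 mm tall (z) and 160 mm long (y), free all round; the tins' lids lie at least 44 mm below its underside. The large tin draws the balance point of the loaded carrier about 10 mm from the middle towards it
- tin_large: lidded paint tin, 68 mm diameter, 85 mm tall, about 0.32 kg, standing loose in one pocket of the carrier. Origin at the centre of its underside
- tin_small: lidded paint tin, 58 mm diameter, 60 mm tall, about 0.14 kg, standing loose in the other pocket. Origin at the centre of its underside
- bell_top (a point): top of the plunger head of the desk bell, when up 67 mm above the counter: a steel button 20 mm wide on top of a steel dome (80 mm diameter, 45 mm high, on an 88 mm black foot, fixed to the counter). The head goes straight down; z is up
- bell_plunger (a joint): how far the bell's plunger is pressed: 0 m up, 0.008 m fully down at its stop. A spring brings it up by itself; it takes about 0.7 N to start and 3.5 N to reach the stop
- tin_by_bell: bystander: lidded paint tin, 68 mm diameter, 85 mm tall, standing beyond the bell; origin on its underside or axis, free to move: leave it where it is
- tin_by_scale: bystander: lidded paint tin, 80 mm diameter, 75 mm tall, standing beyond the scale; origin on its underside or axis, free to move: leave it where it is
- tin_middle: bystander: lidded paint tin, 58 mm diameter, 60 mm tall, standing between the bell and the scale, further out; origin on its underside or axis, free to move: leave it where it is
- brush: bystander: paint brush lying on the counter on the robot's side of the bell, its length roughly across the robot's view; origin on its underside or axis, free to move: leave it where it is
- opener: bystander: tin opener like a screwdriver, 170 mm long, lying between the bell and the scale; origin on its underside or axis, free to move: leave it where it is
Mind the look-alikes: they are no part of the job. Of the things shaped like the carrier, the plywood one is meant.

How it is judged:
On the way, in this order (a step that is already met when the one before it is completed fails the run):
1. the bell's plunger is pressed down to its stop while the carrier still stands on the scale (value of joint bell_plunger above 0.0065 m and height (world z) of carrier below 0.068 m and distance of carrier from where it was at the start of the episode below 0.02 m), for 0.05 s.
2. the plunger is up again, the carrier still on the scale (value of joint bell_plunger below 0.002 m and height (world z) of carrier below 0.068 m and distance of carrier from where it was at the start of the episode below 0.02 m), for 0.05 s.
3. the carrier is held level and still, well clear of the plate (height (world z) of carrier between 0.12 and 0.24 m and horizontal distance between carrier and scale below 0.12 m and angle between carrier's own z axis and vertical below 0.15 rad and linear speed of carrier below 0.03 m/s and angular speed of carrier below 0.15 rad/s and contact force between the fingers and carrier above 2 N and contact force between carrier and scale below 0.1 N), for 0.5 s.
At the end, for the whole second after the job is handed in: The fingers hold the carrier (over 2 N) with its underside 60 to 180 mm above the weighing plate and within 120 mm sideways of the scale's middle, tilted less than 0.15 rad, slower than 0.03 m/s and 0.15 rad/s, not touching the scale; both tins stand in their pockets; the bell's plunger is up (all of step 3 and z of tin_large in the frame of carrier between 0 and 0.02 m and x of tin_large in the frame of carrier between -0.03 and 0.03 m and y of tin_large in the frame of carrier between -0.07 and 0.07 m and angle between the z axis of each of tin_large, tin_small and the z axis of carrier, either way round below 0.15 rad and z of tin_small in the frame of carrier between 0 and 0.02 m and x of tin_small in the frame of carrier between -0.03 and 0.03 m and y of tin_small in the frame of carrier between -0.07 and 0.07 m and value of joint bell_plunger below 0.002 m); the arm keeps its last pose, push and grip.
It fails at once if the carrier tips more than 0.3 rad (angle between carrier's own z axis and vertical above 0.3 rad).
It fails at once if another thing on the counter is moved more than 25 mm (distance of any of tin_by_bell, tin_by_scale, tin_middle, brush, opener from where it was at the start of the episode above 0.025 m).
It also fails if it takes over 48 s, if anything falls off the work surface, if the arm or the gripper's body presses on something with over 40 N, if the wrist force passes 120 N, or if a joint passes its speed limit or range.

## Working session

There is one attempt and no reset: what is moved stays moved. The work goes in short steps, Python scripts to look and compute and a tool call to move; the robot and the scene stay as the last step left them, time stands still between calls to the robot, and variables do not carry over. Pictures are saved under pics/ and viewed, and the job is handed in when it is done.

Besides the shell and the picture viewer there is one more tool, called after "Emit:" in YAML: its name, and indented under it one key for each argument. apply_moves: Moves the arm, as the interface text tells. Its arguments: {"type":"object","properties":{"steps":{"type":"array","items":{"type":"object","properties":{"delta_rot":{"type":"array","items":{"type":"number"}},"dp":{"type":"array","items":{"type":"number"}},"fingers":{"type":"number"}}}},"newtons":{"type":"number"}},"required":["steps"]}

```bash
mkdir -p pics
cat > h.py <<'E'
import numpy as np,cv2
from workcell import manip
from scipy.spatial.transform import Rotation as R
def shot(n,f):
    d=manip.get_image(n); cv2.imwrite('pics/'+f,d['color'][:,:,::-1]); return d
def cloud(d):
    h,w=d['depth'].shape; f=h/2/np.tan(np.radians(d['vfov']/2))
    v,u=np.mgrid[:h,:w]; z=d['depth']
    P=np.stack([(u-d['cx'])/f*z,-(v-d['cy'])/f*z,-z],-1)
    E=np.array(d['extrinsics']); W=P@E[:3,:3].T+E[:3,3]; W[z==0]=np.nan
    return W
E
python3 - <<'E'
from h import *
print(manip.get_state())
for n in ['scene','top']:
    d=shot(n,n+'0.png'); np.savez(n+'0.npz',W=cloud(d),c=d['color'])
    print(n,d['vfov'],d['extrinsics'],d['cx'],d['cy'],[k for k in d])
    for o in ['scale','carrier','handle','bell_top','tin_large','tin_small','tin_by_bell','tin_by_scale','tin_middle','brush','opener']:
        print(o,[(np.round(x['bbox']),round(x['p'],2)) for x in manip.spot_in(o,d)][:3])
E
```

```text
{'t': 0.0, 'joint_pos': array([-0.98082202,  0.50187389, -0.42679652,  1.55144505,  0.22082594,
        1.13832804, -0.21031178]), 'qvel': array([-0.00071215,  0.00089397,  0.0014604 ,  0.00118443,  0.00053223,
        0.00020873, -0.00186039]), 'tau': array([ 5.86091701e-04, -5.69528389e+01, -5.81578285e+00, -2.80936986e+01,
        1.07160109e-02,  1.20877975e-02,  2.14645479e-05]), 'eef_pos': array([0.20847133, 0.61493732, 0.23824556]), 'tcp_rot': array([ 8.12691141e-01,  5.82693847e-01, -8.22060076e-04,  5.60468054e-04]), 'wrist_force': array([0.52439425, 0.49523723, 0.34879052]), 'torque': array([ 0.01050045, -0.00562466, -0.0122419 ]), 'finger_gap': 0.08536519209667003}
scene 54.98126005466018 [[ 0.78986964 -0.39437593  0.4696526   1.06669004]
 [ 0.61300843  0.48514988 -0.6235786  -0.80813856]
 [ 0.01807249  0.78044681  0.62496093  0.9034741 ]
 [ 0.          0.          0.          1.        ]] 311.635781298797 201.11804949893127 ['color', 'depth', 'vfov', 'cx', 'cy', 'extrinsics', 'shot']
scale [(array([230., 227., 332., 314.]), 0.8)]
carrier [(array([155., 218., 205., 306.]),
[... 1186 characters left out ...]
y([338., 156., 427., 200.]), 0.79)]
handle [(array([324., 248., 398., 322.]), 0.9), (array([339., 154., 422., 202.]), 0.83), (array([412., 241., 500., 307.]), 0.68)]
bell_top [(array([198., 190., 201., 193.]), 0.63)]
tin_large [(array([377., 161., 405., 191.]), 0.57)]
tin_small [(array([349., 174., 370., 195.]), 0.54)]
tin_by_bell [(array([188., 134., 219., 168.]), 0.67)]
tin_by_scale [(array([279., 115., 300., 146.]), 0.74), (array([366., 113., 398., 150.]), 0.7), (array([275., 186., 284., 241.]), 0.43)]
tin_middle [(array([278., 118., 301., 146.]), 0.67), (array([350., 176., 368., 196.]), 0.42)]
brush [(array([165., 223., 240., 242.]), 0.9)]
opener [(array([276., 188., 286., 240.]), 0.88)]
```

View pics/scene0.png

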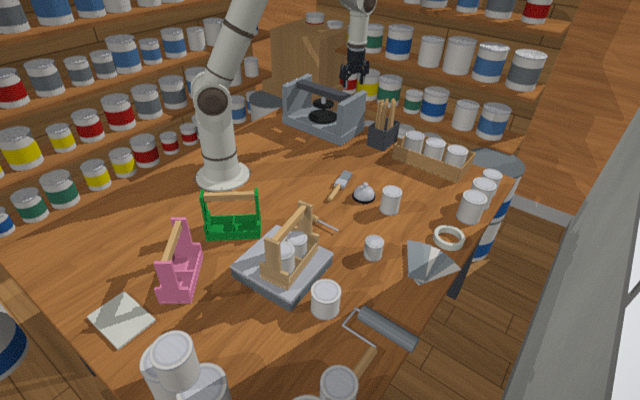

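View pics/top0.png

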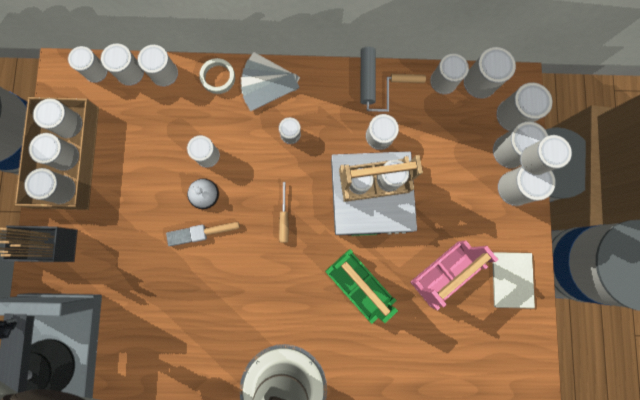

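Run:
```python
from h import *
c=cv2.imread('pics/top0.png')[110:330,160:520]; cv2.imwrite('pics/top0c.png',cv2.resize(c,None,fx=2.2,fy=2.2,interpolation=3))
```

```text
(no output)
```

View pics/top0c.png

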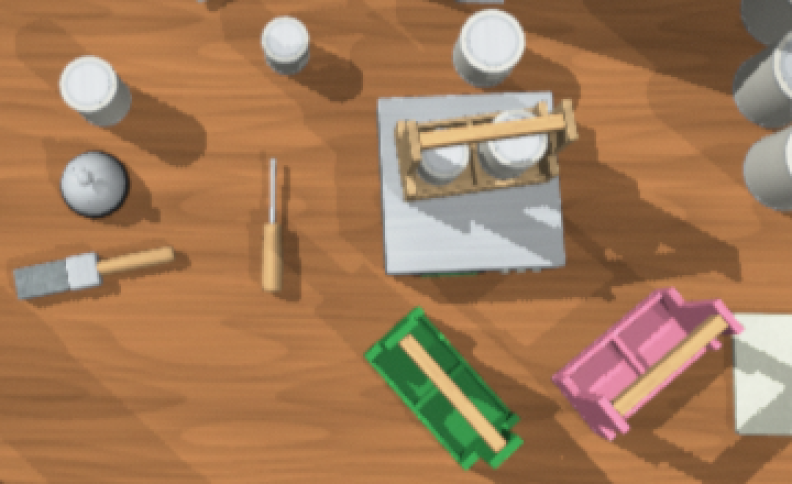

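The carrier look-alikes are the green one at top (362,287), the pink one at (455,275), and the plywood one on the scale at (380,175). The plywood one matches the description: it stands on the weighing plate with two tins in it, the large one on the right at (395,173). The bell is at (203,192) and the opener at (284,212). The brush is at (203,234) and the bystander tins are at (202,150), (290,130) and (383,130). Next I measure.

Run:
```python
from h import *
for n in ['top','scene']:
    Z=np.load(n+'0.npz'); W=Z['W']; c=Z['c'].astype(int)
    x,y,z=W[...,0],W[...,1],W[...,2]
    m=(z>.19)&(z<.24)&(x>.35)&(x<.8)&(y<0)&(y>-.6)&(c[...,0]-c[...,2]>25)
    p=W[m]; print(n,'bar pts',m.sum())
    # restrict bar top
    b=p[(p[:,2]>.2)]
    print(np.percentile(b,[1,50,99],axis=0).round(4))
    r=cv2.minAreaRect((b[:,:2]*1000).astype(np.float32)); print(r)
    mm=(z>.035)&(z<.075)&(x>.35)&(x<.75)&(y>.1)&(y<.4)
    q=W[mm]; 
    # bell: cluster
    print('bell area', np.unique(q.round(2)[:,:2],axis=0).shape)
    for zt in (.06,):
        t=q[(q[:,2]>zt)]; print(np.percentile(t,[0,50,100],axis=0).round(4) if len(t) else None)
    s=(abs(z-.06)<.006)&(x>.35)&(x<.8)&(y<0)&(y>-.5)
    print('plate',s.sum(),cv2.minAreaRect((W[s][:,:2]*1000).astype(np.float32)),np.median(z[s]))
Z=np.load('top0.npz');W=Z['W']
for (u,v) in [(203,193),(199,191),(201,186),(202,184),(200,188),(203,182)]: print(u,v,W[v,u].round(3))
for (u,v) in [(345,172),(365,171),(380,170),(400,167),(420,164),(395,176),(362,185),(202,150),(203,146),(290,126),(383,128)]: print(u,v,W[v,u].round(3))
```

```text
top bar pts 783
[[ 0.5257 -0.3207  0.2015]
 [ 0.5588 -0.2327  0.2239]
 [ 0.5931 -0.1409  0.2296]]
((560.2660522460938, -231.687744140625), (44.00556564331055, 180.35264587402344), 9.521745681762695)
bell area (60, 2)
[[0.5147 0.2045 0.06  ]
 [0.5314 0.2364 0.0661]
 [0.6513 0.2577 0.075 ]]
plate 4101 ((547.4398803710938, -240.79833984375), (547.9501342773438, 318.677978515625), 25.79696273803711) 0.06109627566556064
scene bar pts 714
[[ 0.5297 -0.3253  0.2005]
 [ 0.5652 -0.2472  0.2193]
 [ 0.5957 -0.1439  0.2256]]
((560.7686157226562, -234.73191833496094), (44.33384704589844, 182.0686798095703), 9.384880065917969)
bell area (44, 2)
[[0.519  0.2    0.0604]
 [0.642  0.2101 0.0659]
 [0.6697 0.2447 0.075 ]]
plate 2230 ((551.3826293945312, -240.7198486328125), (533.26171875, 321.67669677734375), 25.617767333984375) 0.057520440386229
203 193 [0.518 0.232 0.046]
199 191 [0.52  0.238 0.07 ]
201 186 [0.537 0.239 0.047]
202 184 [0.544 0.238 0.041]
200 188 [0.529 0.236 0.065]
203 182 [0.55  0.236 0.037]
345 172 [ 0.552 -0.142  0.212]
365 171 [ 0.554 -0.189  0.222]
380 170 [ 0.557 -0.224  0.222]
400 167 [ 0.565 -0.271  0.225]
420 164 [ 0.573 -0.319  0.226]
395 176 [ 0.557 -0.273  0.156]
362 185 [ 0.537 -0.193  0.126]
202 150 [0.628 0.232 0.088]
203 146 [0.64  0.23  0.085]
290 126 [0.71 0.   0.06]
383 128 [ 0.706 -0.256  0.076]
```

Run:
```python
from h import *
from scipy.optimize import least_squares
for n in ['top','scene']:
    Z=np.load(n+'0.npz'); W=Z['W']; c=Z['c'].astype(int)
    x,y,z=W[...,0],W[...,1],W[...,2]
    m=(z>.212)&(z<.235)&(x>.5)&(x<.62)&(y<-.165)&(y>-.305)&(c[...,0]-c[...,2]>25)
    p=W[m]; k=np.polyfit(p[:,1],p[:,0],1); r=p[:,0]-np.polyval(k,p[:,1])
    print(n,m.sum(),'slope',np.degrees(np.arctan(k[0])),'x at -.232',np.polyval(k,-.232),r.std(),np.percentile(r,[2,98]),np.percentile(p[:,2],[5,50,95]))
    # ends
    m=(z>.2)&(z<.235)&(x>.5)&(x<.62)&(y<-.1)&(y>-.36); a=np.arctan(k[0])
    s=W[m][:,:2]@np.array([np.sin(a),np.cos(a)]); print('along', np.percentile(s,[.3,99.7]),'mid proj of (.559,-.232)',.559*np.sin(a)-.232*np.cos(a))
    # bell sphere-ish dome fit
    m=(z>.012)&(z<.048)&(x>.46)&(x<.59)&(y>.17)&(y<.3)
    q=W[m]; q=q[np.hypot(q[:,0]-.525,q[:,1]-.235)<.05]
    f=lambda t:np.linalg.norm(q-t[:3],axis=1)-t[3]
    s=least_squares(f,[.525,.235,0,.042],loss='soft_l1',f_scale=.002); print('dome',s.x.round(4),len(q))
    m=(z>.052)&(z<.075)&(x>.48)&(x<.57)&(y>.19)&(y<.28); print('knob',W[m].mean(0).round(4),W[m].min(0).round(4),W[m].max(0).round(4),m.sum())
    m=(abs(z-.06)<.005)&(x>.35)&(x<.72)&(y<-.06)&(y>-.4)
    mm=cv2.morphologyEx(m.astype(np.uint8),cv2.MORPH_OPEN,np.ones((3,3)));nn,l,st,_=cv2.connectedComponentsWithStats(mm);i=1+st[1:,4].argmax()
    print('plate',cv2.minAreaRect((W[l==i][:,:2]*1000).astype(np.float32)))
s=manip.get_state();r=R.from_quat(s['tcp_rot']).as_matrix();print(r.round(3),manip.tip_extent)
d=shot('wrist','w0.png');print(d['mount'],d['vfov'])
```

```text
top 436 slope -9.138456507208874 x at -.232 0.5596062644600972 0.005016759242963983 [-0.0072837   0.00851686] [0.21697759 0.22366995 0.22654518]
along [-0.40773822 -0.22776156] mid proj of (.559,-.232) -0.3178361377727653
dome [0.5237 0.2425 0.0064 0.0421] 609
knob [0.5229 0.2414 0.0656] [0.5147 0.2327 0.0584] [0.5316 0.2497 0.0713] 45
plate ((531.5536499023438, -233.17568969726562), (220.510986328125, 220.08648681640625), 3.8725807666778564)
scene 269 slope -9.155660338493796 x at -.232 0.5621607031374911 0.005064497921779462 [-0.00970799  0.00655827] [0.21401681 0.22005679 0.22236128]
along [-0.41136913 -0.23074975] mid proj of (.559,-.232) -0.3179907766904498
dome [0.5239 0.2393 0.0025 0.0414] 246
knob [0.526  0.2353 0.061 ] [0.5153 0.2256 0.0526] [0.5333 0.2447 0.0659] 19
plate ((531.7113647460938, -236.43739318847656), (221.1446075439453, 220.5525665283203), 3.4609901905059814)
[[ 0.321  0.947 -0.   ]
 [ 0.947 -0.321  0.   ]
 [ 0.    -0.    -1.   ]] 0.008
[[ 9.99999762e-01 -6.86564791e-04 -6.44065131e-05 -1.38557415e-03]
 [-6.74549201e-04 -9.54533872e-01 -2.98101715e-01 -7.65009233e-02]
 [ 1.43187944e-04  2.98101688e-01 -9.54534108e-01 -1.34465064e-01]
 [ 0.00000000e+00  0.00000000e+00  0.00000000e+00  1.00000000e+00]] 65.70646984690485
```

View pics/w0.png

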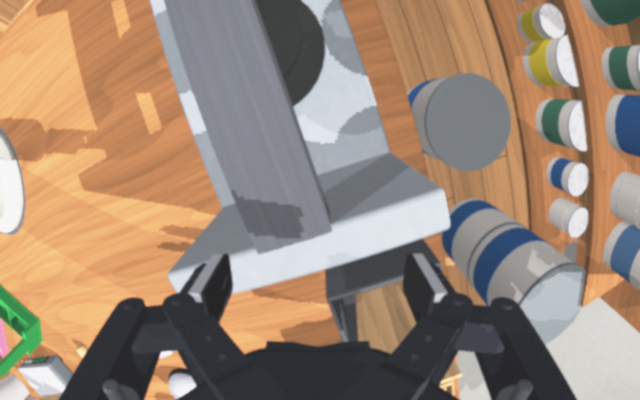

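The shaker's grey body is under the gripper in the wrist view, so I lift first, then go over the bell.

Emit:
apply_moves:
  steps:
    - {"dp":[0,0,-40],"delta_rot":[0,0,0],"fingers":100}
    - {"dp":[0,0,-80],"delta_rot":[0,0,0],"fingers":100}
    - {"dp":[-22,37,-80],"delta_rot":[0,0,0],"fingers":60}
    - {"dp":[-43,71,-80],"delta_rot":[0,0,0],"fingers":60}
    - {"dp":[-65,107,-80],"delta_rot":[0,0,0],"fingers":60}
    - {"dp":[-86,142,-80],"delta_rot":[0,0,0],"fingers":60}
    - {"dp":[-108,178,-80],"delta_rot":[0,0,0],"fingers":60}
    - {"dp":[-129,213,-80],"delta_rot":[0,0,0],"fingers":60}
    - {"dp":[-150,248,-80],"delta_rot":[0,0,0],"fingers":60}
    - {"dp":[-171,283,-80],"delta_rot":[0,0,0],"fingers":60}
    - {"dp":[-193,318,-80],"delta_rot":[0,0,0],"fingers":60}
    - {"dp":[-214,353,-80],"delta_rot":[0,0,0],"fingers":60}

```text
t: 2.25
eef_pos: [0.4753, 0.2978, 0.3197]
tcp_rot: [0.813, 0.583, 0.0, 0.0]
wrist_force: [0.4, 1.2, -0.7]
finger_gap: 0.0514
```

Emit:
apply_moves:
  steps:
    - {"dp":[-20,32,0],"delta_rot":[0,0,0],"fingers":60}
    - {"dp":[-39,64,0],"delta_rot":[0,0,0],"fingers":60}
    - {"dp":[-39,64,40],"delta_rot":[0,0,0],"fingers":60}
    - {"dp":[-39,64,80],"delta_rot":[0,0,0],"fingers":60}
    - {"dp":[-39,64,120],"delta_rot":[0,0,0],"fingers":60}
    - {"dp":[-39,64,140],"delta_rot":[0,0,0],"fingers":60}
    - {"dp":[-39,64,140],"delta_rot":[0,0,0],"fingers":60}

```text
t: 2.83
eef_pos: [0.5187, 0.2402, 0.1739]
tcp_rot: [0.813, 0.583, -0.005, -0.001]
wrist_force: [-1.0, 0.0, -0.9]
finger_gap: 0.0511
```

```bash
cat >> h.py <<'E'
def wproj(d,s,P):
    T=np.eye(4);T[:3,:3]=R.from_quat(s['tcp_rot']).as_matrix();T[:3,3]=s['eef_pos']
    C=T@np.array(d['mount']); p=(np.asarray(P)-C[:3,3])@C[:3,:3]
    f=200/np.tan(np.radians(d['vfov']/2)); a=np.array([p[0],-p[1]]);th=np.arctan2(np.linalg.norm(a),-p[2])
    return np.array([d['cx'],d['cy']])+f*th*a/np.linalg.norm(a)
def wcloud(d,s):
    T=np.eye(4);T[:3,:3]=R.from_quat(s['tcp_rot']).as_matrix();T[:3,3]=s['eef_pos']
    C=T@np.array(d['mount']); f=200/np.tan(np.radians(d['vfov']/2))
    v,u=np.mgrid[:400,:640]; a=u-d['cx'];b=v-d['cy'];r=np.hypot(a,b)+1e-9;th=r/f
    z=d['depth'];t=np.tan(th)
    p=np.stack([a/r*t*z,-b/r*t*z,-z],-1);W=p@C[:3,:3].T+C[:3,3];W[z==0]=np.nan
    return W
E
python3 - <<'E'
from h import *
s=manip.get_state();d=shot('wrist','w1.png');print(s['eef_pos'])
print(wproj(d,s,[.524,.2405,.067]),[(b['bbox'],b['p']) for b in manip.spot_in('bell_top',d)])
W=wcloud(d,s);x,y,z=W[...,0],W[...,1],W[...,2]
m=(z>.058)&(z<.075)&(np.hypot(x-.524,y-.24)<.025);q=W[m];print(m.sum(),q.mean(0),q.min(0),q.max(0),np.argwhere(m).mean(0))
E
```

```text
[0.51873202 0.24015769 0.1738995 ]
[322.35710332 208.24019127] [([314.9, 192.0, 333.5, 211.2], 0.67)]
440 [0.52006557 0.24187746 0.0645998 ] [0.51130843 0.23203119 0.05825314] [0.53073028 0.25143212 0.06774567] [202.52045455 322.40909091]
```

View pics/w1.png

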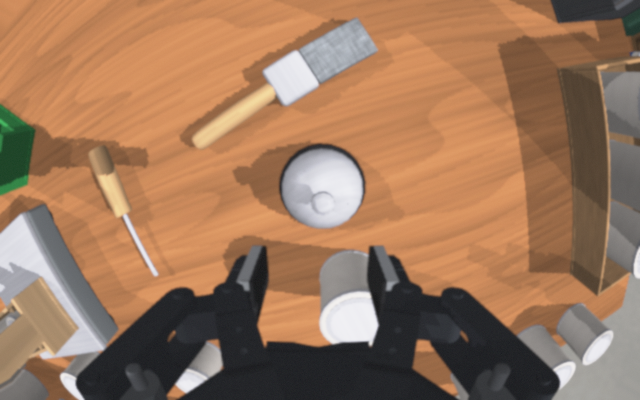

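The button shows at (322,202), about (0.521, 0.241, 0.067), which agrees with the top camera. I close the fingers and come down above it.

Emit:
apply_moves:
  steps:
    - {"dp":[0,0,20],"delta_rot":[0,0,0],"fingers":0}
    - {"dp":[0,0,50],"delta_rot":[0,0,0],"fingers":0}
    - {"dp":[0,0,70],"delta_rot":[0,0,0],"fingers":0}
    - {"dp":[0,0,80],"delta_rot":[0,0,0],"fingers":0}
    - {"dp":[0,0,80],"delta_rot":[0,0,0],"fingers":0}
    - {"dp":[0,0,80],"delta_rot":[0,0,0],"fingers":0}
    - {"dp":[0,0,80],"delta_rot":[0,0,0],"fingers":0}

```text
t: 3.52
eef_pos: [0.524, 0.2431, 0.1016]
tcp_rot: [0.813, 0.583, 0.002, 0.0]
wrist_force: [0.2, -0.1, -0.2]
finger_gap: 0.0001
```

Run:
```python
from h import *
s=manip.get_state();d=shot('wrist','w2.png');print(s['eef_pos'],s['finger_gap'],s['wrist_force'])
W=wcloud(d,s);x,y,z=W[...,0],W[...,1],W[...,2]
m=(z>.058)&(z<.075)&(np.hypot(x-.522,y-.24)<.025);q=W[m];print(m.sum(),q.mean(0),q.min(0),q.max(0),np.argwhere(m).mean(0),wproj(d,s,[.522,.241,.067]))
```

```text
[0.52401715 0.24311142 0.10155166] 0.00010771305893921076 [ 0.15432725 -0.09053568 -0.16120719]
738 [0.51912466 0.24223335 0.06455555] [0.5112393  0.23148607 0.05808667] [0.52971546 0.25115297 0.06785309] [229.77100271 315.45663957] [315.04345871 236.20764939]
```

View pics/w2.png

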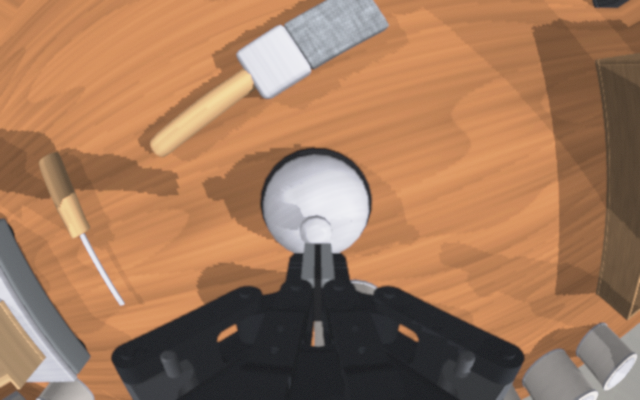

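Emit:
apply_moves:
  steps:
    - {"dp":[-2,-2,10],"delta_rot":[0,0,0],"fingers":0}
    - {"dp":[-2,-2,20],"delta_rot":[0,0,0],"fingers":0}
    - {"dp":[-2,-2,28],"delta_rot":[0,0,0],"fingers":0}
    - {"dp":[-2,-2,32],"delta_rot":[0,0,0],"fingers":0}
    - {"dp":[-2,-2,35],"delta_rot":[0,0,0],"fingers":0}
    - {"dp":[-2,-2,36],"delta_rot":[0,0,0],"fingers":0}
    - {"dp":[-2,-2,36],"delta_rot":[0,0,0],"fingers":0}
    - {"dp":[-2,-2,36],"delta_rot":[0,0,0],"fingers":0}

```text
t: 4.23
eef_pos: [0.5198, 0.2409, 0.0657]
tcp_rot: [0.813, 0.583, -0.0, 0.0]
wrist_force: [-8.1, -3.8, 26.1]
finger_gap: 0.0001
```

Run:
```python
from h import *
s=manip.get_state();d=shot('wrist','w3.png');print(s['eef_pos'],s['wrist_force'],manip.get_state()['wrist_force'])
```

```text
[0.5198457  0.240942   0.06568947] [-8.08575953 -3.79745794 26.06609197] [-7.58002292 -4.72550503 25.2076107 ]
```

View pics/w3.png

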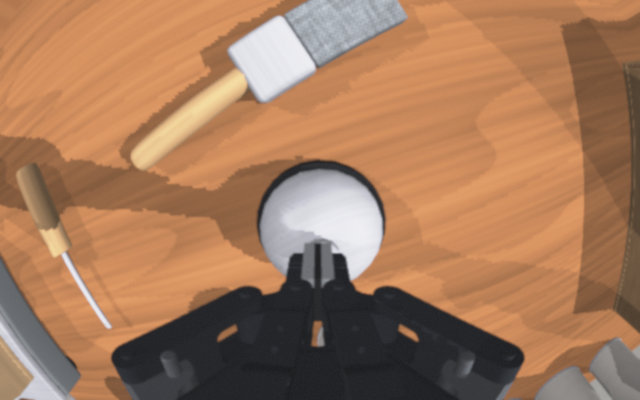

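The wrist force is 25 N and the tips are at 0.058, so the plunger is at its stop. Release.

Emit:
apply_moves:
  steps:
    - {"dp":[0,0,-10],"delta_rot":[0,0,0],"fingers":0}
    - {"dp":[0,0,-30],"delta_rot":[0,0,0],"fingers":0}
    - {"dp":[0,0,-60],"delta_rot":[0,0,0],"fingers":0}
    - {"dp":[0,0,-100],"delta_rot":[0,0,0],"fingers":100}
    - {"dp":[0,0,-140],"delta_rot":[0,0,0],"fingers":100}
    - {"dp":[0,0,-180],"delta_rot":[0,0,0],"fingers":100}
    - {"dp":[0,0,-220],"delta_rot":[0,0,0],"fingers":100}
    - {"dp":[0,0,-260],"delta_rot":[0,0,0],"fingers":100}
    - {"dp":[0,0,-280],"delta_rot":[0,0,0],"fingers":100}
    - {"dp":[0,0,-280],"delta_rot":[0,0,0],"fingers":100}

```text
t: 5.12
eef_pos: [0.5222, 0.2423, 0.349]
tcp_rot: [0.813, 0.583, 0.005, 0.001]
wrist_force: [-0.0, 0.3, 0.6]
finger_gap: 0.0834
```

Run:
```python
from h import *
s=manip.get_state();d=shot('wrist','w4.png');print(s['eef_pos'],s['wrist_force'],s['joint_pos'])
W=wcloud(d,s);x,y,z=W[...,0],W[...,1],W[...,2]
m=(z>.055)&(np.hypot(x-.521,y-.241)<.012);q=W[m];print(m.sum(),np.percentile(q[:,2],[50,95]))
# carrier bar target
r=R.from_quat(s['tcp_rot']).as_matrix()
t=np.array([.561,-.234,s['eef_pos'][2]]);print('tool delta mm',(r.T@(t-s['eef_pos'])*1000).round(1),'tool x ang',np.degrees(np.arctan2(r[1,0],r[0,0])))
```

```text
[0.52217947 0.24225862 0.34903615] [-0.03199339  0.27877517  0.61443536] [-0.28792173  0.25226454 -0.23621966  1.61740118  0.06204027  1.2696479
  0.70913024]
2154 [0.42577117 0.43511881]
tool delta mm [-438.6  189.7   -1.6] tool x ang 71.27267814270432
```

Now traverse over to the carrier, turning 62° on the way.

Emit:
apply_moves:
  steps:
    - {"dp":[-34,15,0],"delta_rot":[0,0,5],"fingers":100}
    - {"dp":[-68,30,0],"delta_rot":[0,0,10],"fingers":100}
    - {"dp":[-102,44,0],"delta_rot":[0,0,15],"fingers":100}
    - {"dp":[-136,59,0],"delta_rot":[0,0,20],"fingers":100}
    - {"dp":[-170,74,0],"delta_rot":[0,0,25],"fingers":100}
    - {"dp":[-204,89,0],"delta_rot":[0,0,30],"fingers":100}
    - {"dp":[-238,104,0],"delta_rot":[0,0,35],"fingers":100}
    - {"dp":[-272,118,0],"delta_rot":[0,0,40],"fingers":100}
    - {"dp":[-306,133,0],"delta_rot":[0,0,45],"fingers":100}
    - {"dp":[-340,148,0],"delta_rot":[0,0,50],"fingers":100}
    - {"dp":[-365,159,0],"delta_rot":[0,0,54],"fingers":100}
    - {"dp":[-380,165,0],"delta_rot":[0,0,58],"fingers":100}

```text
t: 6.17
eef_pos: [0.5525, -0.1766, 0.3407]
tcp_rot: [0.994, 0.111, -0.002, 0.0]
wrist_force: [0.1, -0.5, -0.3]
finger_gap: 0.0854
```

Run:
```python
from h import *
s=manip.get_state();d=shot('wrist','w5.png');print(s['eef_pos'],s['joint_pos'])
W=wcloud(d,s);np.save('w5.npy',W)
r=R.from_quat(s['tcp_rot']).as_matrix()
t=np.array([.5626,-.2427,s['eef_pos'][2]]);print('tool delta mm',(r.T@(t-s['eef_pos'])*1000).round(1),'tool x ang',np.degrees(np.arctan2(r[1,0],r[0,0])),r[:,2])
```

```text
[ 0.55245569 -0.17663325  0.34070089] [ 0.1445665   0.26409336  0.1447105   1.6188123  -0.03688768  1.26521521
  0.51859838]
tool delta mm [-4.7 66.7  0. ] tool x ang 12.778951037313135 [-0.00424037 -0.00133751 -0.99999012]
```

View pics/w5.png

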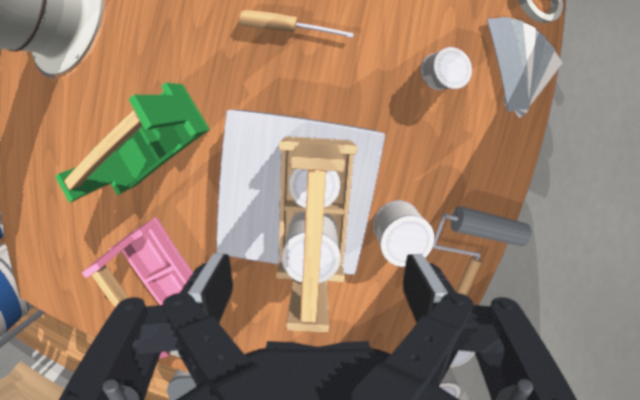

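Run:
```python
from h import *
W=np.load('w5.npy');x,y,z=W[...,0],W[...,1],W[...,2]
m=(z>.215)&(z<.229)&(x>.5)&(x<.62)&(y<-.165)&(y>-.30);p=W[m]
k=np.polyfit(p[:,1],p[:,0],1);r=p[:,0]-np.polyval(k,p[:,1]);print(m.sum(),np.degrees(np.arctan(k[0])),np.polyval(k,[-.233,-.2427]),np.percentile(r,[2,98]),np.percentile(p[:,2],[5,50,95]))
m=(z>.2)&(z<.235)&(x>.5)&(x<.62)&(y<-.1)&(y>-.36);a=np.arctan(k[0]);s=W[m][:,:2]@np.array([np.sin(a),np.cos(a)]); print(np.percentile(s,[.3,99.7]))
```

```text
2324 -9.222922670980429 [0.55825672 0.55983176] [-0.00783557  0.00787091] [0.22140709 0.22273291 0.22387725]
[-0.40911746 -0.22919693]
```

Emit:
apply_moves:
  steps:
    - {"dp":[-3,33,0],"delta_rot":[0,0,2],"fingers":100}
    - {"dp":[-5,60,10],"delta_rot":[0,0,3],"fingers":100}
    - {"dp":[-5,63,35],"delta_rot":[0,0,4],"fingers":100}
    - {"dp":[-5,63,60],"delta_rot":[0,0,4],"fingers":100}
    - {"dp":[-5,63,70],"delta_rot":[0,0,4],"fingers":100}
    - {"dp":[-5,63,70],"delta_rot":[0,0,4],"fingers":100}
    - {"dp":[-5,63,70],"delta_rot":[0,0,4],"fingers":100}
    - {"dp":[-5,63,70],"delta_rot":[0,0,4],"fingers":100}

```text
t: 6.88
eef_pos: [0.5644, -0.234, 0.2742]
tcp_rot: [0.997, 0.081, 0.001, 0.0]
wrist_force: [-0.2, -0.1, -0.2]
finger_gap: 0.0855
```

```bash
cat > chk.py <<'E'
from h import *
import sys
s=manip.get_state();d=shot('wrist',sys.argv[1]);print(s['eef_pos'],s['wrist_force'],s['torque'],s['finger_gap'])
W=wcloud(d,s);r=R.from_quat(s['tcp_rot']).as_matrix()
x,y,z=W[...,0],W[...,1],W[...,2]
m=(z>.218)&(z<.229)&(x>.53)&(x<.59)&(y<-.165)&(y>-.24);p=W[m]
k=np.polyfit(p[:,1],p[:,0],1);rr=p[:,0]-np.polyval(k,p[:,1]);print(m.sum(),np.degrees(np.arctan(k[0])),np.polyval(k,[-.233,-.2427]),np.percentile(rr,[2,98]),np.median(p[:,2]))
t=np.array([.5612,-.2427,.198]);print('tool delta mm',(r.T@(t-s['eef_pos'])*1000).round(1),'tool x ang',np.degrees(np.arctan2(r[1,0],r[0,0])),r[:,2])
E
python3 chk.py w6.png
```

```text
[ 0.56443152 -0.23402038  0.27422139] [-0.21303141 -0.14648523 -0.24787885] [0.01480934 0.01938539 0.0195197 ] 0.08554895031817639
3106 -9.472557222226873 [0.55851815 0.5601366 ] [-0.00791449  0.0078983 ] 0.22274677140745464
tool delta mm [-4.7  8.  76.2] tool x ang 9.341764950686288 [ 1.14661889e-03 -2.69251376e-04 -9.99999306e-01]
```

View pics/w6.png

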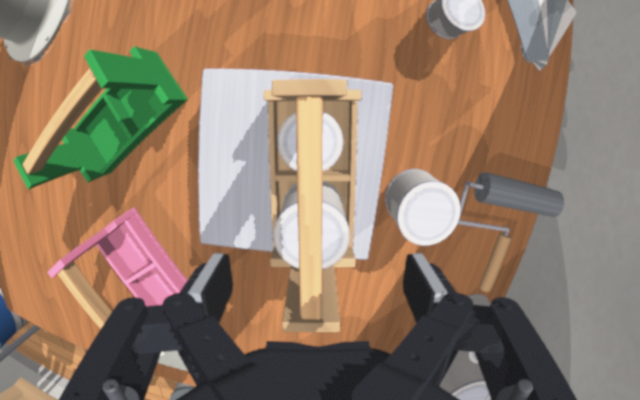

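The bar runs up the middle of the wrist view, around column 309, between the open fingers (232 and 405). It is about 5 mm to the left of their centre. I correct for that and descend.

Emit:
apply_moves:
  steps:
    - {"dp":[-5,8,10],"delta_rot":[0,0,0],"fingers":100}
    - {"dp":[-5,8,30],"delta_rot":[0,0,0],"fingers":100}
    - {"dp":[-5,8,50],"delta_rot":[0,0,0],"fingers":100}
    - {"dp":[-5,8,66],"delta_rot":[0,0,0],"fingers":80}
    - {"dp":[-5,8,76],"delta_rot":[0,0,0],"fingers":60}
    - {"dp":[-5,8,76],"delta_rot":[0,0,0],"fingers":50}
    - {"dp":[-5,8,76],"delta_rot":[0,0,0],"fingers":50}
    - {"dp":[-5,8,76],"delta_rot":[0,0,0],"fingers":50}

```text
t: 7.6
eef_pos: [0.5608, -0.2437, 0.1985]
tcp_rot: [0.997, 0.081, 0.001, 0.0]
wrist_force: [0.4, -0.2, 0.6]
finger_gap: 0.0427
```

```bash
python3 chk.py w7.png
```

```text
[ 0.56080271 -0.24366463  0.1984833 ] [ 0.44205039 -0.22239439  0.63838875] [-0.01431958 -0.00484295  0.04766843] 0.04270837828700207
8662 -9.742562270008296 [0.55885912 0.56052459] [-0.02365591  0.02310657] 0.2227577698585782
tool delta mm [ 0.5 -0.9  0.5] tool x ang 9.27295755996201 [ 1.86567709e-03 -7.80558909e-04 -9.99997955e-01]
```

View pics/w7.png

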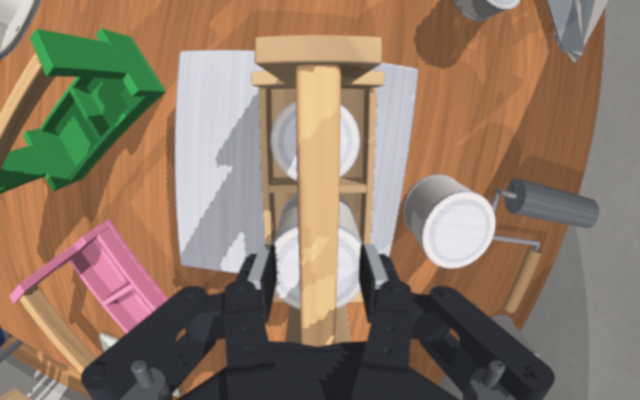

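The bar (column 319) is centred between the fingers (268 and 370). I close with 90 N.

Emit:
apply_moves:
  steps:
    - {"dp":[0,0,0],"delta_rot":[0,0,0],"fingers":20}
    - {"dp":[0,0,0],"delta_rot":[0,0,0],"fingers":16}
    - {"dp":[0,0,0],"delta_rot":[0,0,0],"fingers":10}
    - {"dp":[0,0,0],"delta_rot":[0,0,0],"fingers":0}
    - {"dp":[0,0,0],"delta_rot":[0,0,0],"fingers":0}
    - {"dp":[0,0,0],"delta_rot":[0,0,0],"fingers":0}
    - {"dp":[0,0,0],"delta_rot":[0,0,0],"fingers":0}
  newtons: 90

```text
t: 8.23
eef_pos: [0.561, -0.2433, 0.1983]
tcp_rot: [0.997, 0.081, 0.001, 0.0]
wrist_force: [0.4, 0.4, 6.2]
finger_gap: 0.0147
```

```bash
python3 chk.py w8.png
```

```text
[ 0.56102121 -0.24327217  0.1983424 ] [0.39437933 0.43672896 6.20033192] [ 0.01428308 -0.05241028  0.03677842] 0.014688122674427961
8644 -9.621566493130253 [0.55876773 0.56041212] [-0.00974658  0.01020174] 0.22276179086898007
tool delta mm [ 0.3 -0.5  0.3] tool x ang 9.291801743196558 [ 2.13559942e-03 -5.52621934e-04 -9.99997567e-01]
```

Emit:
apply_moves:
  steps:
    - {"dp":[0,0,-2],"delta_rot":[0,0,0],"fingers":0}
    - {"dp":[0,0,-5],"delta_rot":[0,0,0],"fingers":0}
    - {"dp":[0,0,-9],"delta_rot":[0,0,0],"fingers":0}
    - {"dp":[0,0,-13],"delta_rot":[0,0,0],"fingers":0}
    - {"dp":[0,0,-15],"delta_rot":[0,0,0],"fingers":0}
    - {"dp":[0,0,-15],"delta_rot":[0,0,0],"fingers":0}
    - {"dp":[0,0,-15],"delta_rot":[0,0,0],"fingers":0}

```text
t: 8.87
eef_pos: [0.56, -0.2431, 0.2122]
tcp_rot: [0.997, 0.081, -0.0, -0.0]
wrist_force: [-0.1, -0.4, -8.5]
finger_gap: 0.015
```

Run:
```python
from h import *
s=manip.get_state();print(s['eef_pos'],s['wrist_force'],s['torque'],s['finger_gap'])
d=shot('scene','s1.png');c=cv2.imread('pics/s1.png')[170:330,190:390];cv2.imwrite('pics/s1c.png',cv2.resize(c,None,fx=3.5,fy=3.5,interpolation=3))
```

```text
[ 0.56002496 -0.24312151  0.21224193] [-0.11389809 -0.42048337 -8.51458645] [-0.02372354 -0.01831577 -0.03677564] 0.014955805413594345
```

View pics/s1c.png

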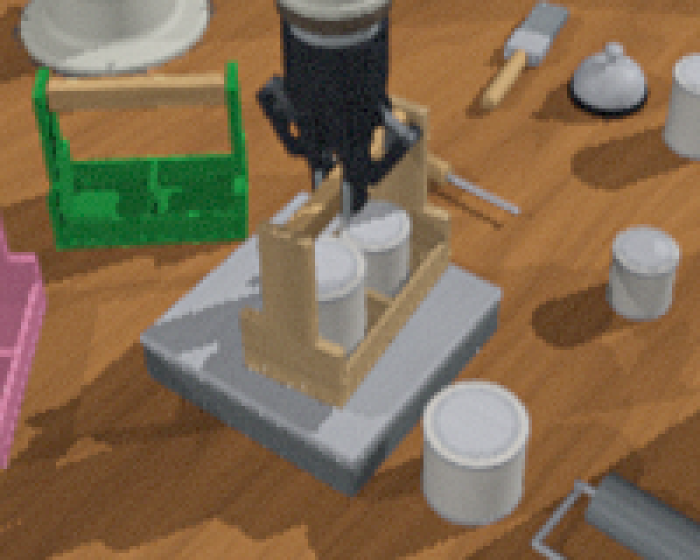

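The full weight (8.5 N) hangs with almost no moment, both tins are standing, and the bell button is up. I lift on.

Emit:
apply_moves:
  steps:
    - {"dp":[0,0,-4],"delta_rot":[0,0,0],"fingers":0}
    - {"dp":[0,0,-12],"delta_rot":[0,0,0],"fingers":0}
    - {"dp":[0,0,-22],"delta_rot":[0,0,0],"fingers":0}
    - {"dp":[0,0,-33],"delta_rot":[0,0,0],"fingers":0}
    - {"dp":[0,0,-44],"delta_rot":[0,0,0],"fingers":0}
    - {"dp":[0,0,-55],"delta_rot":[0,0,0],"fingers":0}
    - {"dp":[0,0,-66],"delta_rot":[0,0,0],"fingers":0}
    - {"dp":[0,0,-76],"delta_rot":[0,0,0],"fingers":0}
    - {"dp":[0,0,-83],"delta_rot":[0,0,0],"fingers":0}
    - {"dp":[0,0,-86],"delta_rot":[0,0,0],"fingers":0}
    - {"dp":[0,0,-86],"delta_rot":[0,0,0],"fingers":0}
    - {"dp":[0,0,-86],"delta_rot":[0,0,0],"fingers":0}

```text
t: 9.92
eef_pos: [0.5598, -0.243, 0.298]
tcp_rot: [0.997, 0.081, -0.0, -0.0]
wrist_force: [-0.9, 0.3, -8.6]
finger_gap: 0.0149
```

Emit:
apply_moves:
  steps:
    - {"dp":[0,0,0],"delta_rot":[0,0,0],"fingers":0}
    - {"dp":[0,0,0],"delta_rot":[0,0,0],"fingers":0}
    - {"dp":[0,0,0],"delta_rot":[0,0,0],"fingers":0}
    - {"dp":[0,0,0],"delta_rot":[0,0,0],"fingers":0}
    - {"dp":[0,0,0],"delta_rot":[0,0,0],"fingers":0}
    - {"dp":[0,0,0],"delta_rot":[0,0,0],"fingers":0}
    - {"dp":[0,0,0],"delta_rot":[0,0,0],"fingers":0}
    - {"dp":[0,0,0],"delta_rot":[0,0,0],"fingers":0}
    - {"dp":[0,0,0],"delta_rot":[0,0,0],"fingers":0}
    - {"dp":[0,0,0],"delta_rot":[0,0,0],"fingers":0}

```text
t: 10.75
eef_pos: [0.5601, -0.2431, 0.2983]
tcp_rot: [0.997, 0.081, 0.0, -0.0]
wrist_force: [-0.5, 0.4, -8.1]
finger_gap: 0.0148
```

Run:
```python
from h import *
s=manip.get_state();print(s['eef_pos'],s['wrist_force'],s['torque'],s['finger_gap'],abs(s['qvel']).max())
d=shot('wrist','w9.png');W=wcloud(d,s);x,y,z=W[...,0],W[...,1],W[...,2]
m=(z>.28)&(z<.345)&(abs(x-.56+(y+.233)*.16)<.007)&(y>-.235)&(y<-.165);p=W[m];k=np.polyfit(p[:,1],p[:,2],1);print('bar tilt deg',np.degrees(np.arctan(k[0])),np.median(p[:,2]),m.sum())
d=shot('scene','s2.png');c=cv2.imread('pics/s2.png')[130:330,190:420];cv2.imwrite('pics/s2c.png',cv2.resize(c,None,fx=3,fy=3,interpolation=3))
W2=cloud(d);x,y,z=W2[...,0],W2[...,1],W2[...,2];m=(z>.05)&(np.hypot(x-.522,y-.24)<.02);print('bell top',z[m].max() if m.any() else None)
for n,v in dict(tb=(.64,.232,.085),tm=(.71,.0,.06),ts=(.706,-.256,.075)).items():
    a=np.load('scene0.npz')['W']
    f=lambda W:W[(abs(W[...,2]-v[2])<.006)&(np.hypot(W[...,0]-v[0],W[...,1]-v[1])<.06)].mean(0).round(3)
    print(n,f(a),f(W2))
```

```text
[ 0.56006187 -0.24312912  0.29829187] [-0.47055861  0.42482485 -8.13174736] [ 0.01555069 -0.0057116  -0.00978559] 0.014770154592454628 0.004150967336491821
bar tilt deg -0.05418348076989692 0.32272225024135415 6032
bell top 0.06402177665094932
tb [0.638 0.234 0.082] [0.636 0.234 0.083]
tm [ 0.707 -0.002  0.058] [ 0.707 -0.002  0.058]
ts [ 0.708 -0.261  0.073] [ 0.708 -0.261  0.073]
```

View pics/s2c.png

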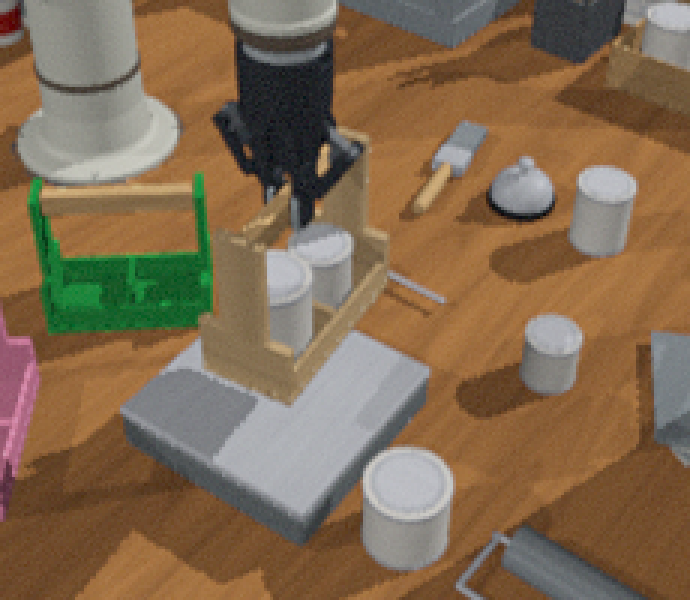

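View pics/w9.png

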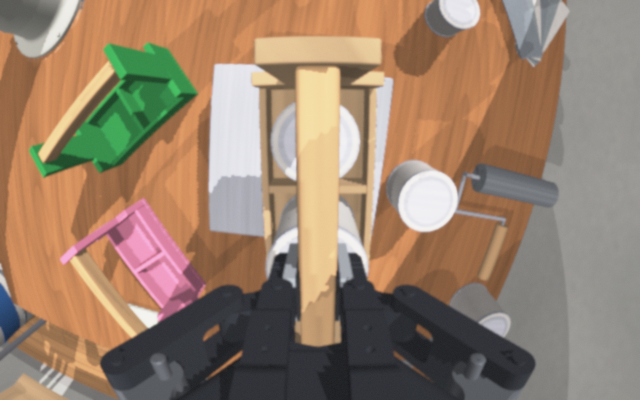

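The carrier hangs level 10 cm above the plate with both tins standing in it, and the bell and bystanders look unchanged. I hand it in.

```bash
python3 -c "
from workcell import manip
print(manip.sign_off())"
```

```text
the job is handed in; nothing more can be done
None
```

I rang the bell first, then lifted the plywood carrier by its bar about 100 mm straight up over the scale, and handed the job in at about 11 s. The sign-off reports no verdict.

- **Bell:** I pressed the plunger with the closed fingertips until the wrist read 25 N, with the tips at about 58 mm, so it was at its stop. A later camera view showed the button up again, measuring 64 mm against the stated 67 mm, within camera error. My first check of the button after release caught the fingers instead, so I relied on that later view.
- **Carrier:** I gripped the bar with 90 N, about 10 mm from its middle towards the large tin. The last readings were bar tilt about 0.05°, load 8.1 N, almost no moment, and joint speeds near zero.
- **Tins and other things:** Both tins stand in the carrier, and the three bystander tins are within 2 mm of where they began. The brush and opener look unmoved in the picture, but I did not measure them.

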